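Fetch the oscillator can from the guarded parts carousel

ROBOT

A 6-joint arm with a two-finger parallel gripper is mounted at the origin on the work surface. World frame = base frame: x ahead of the robot, y to its left, z up, the work surface at z = 0. Lengths are in mm, angles in rad, forces in N, time in s.
With the tool pointing down it reaches from about 350 to 975 mm from the base axis. Payload 17.4 kg.
Tool frame: the origin (TCP) lies at the very end of the fingers, on their centre line; the grasp point (between the pads) lies 19 mm behind it; z points along the fingers, y is the direction in which the jaws open and shut (so a half turn about z gives the same grasp; the last joint's range is limited). The gripper opens to 85 mm and grips with 20 to 120 N. Pads are 22 mm wide; open, the fingers measure 114 mm over their backs; the gripper's body (76 mm by 85 mm) begins 54 mm behind the grasp point. The pads swing forward as they close: fully open they stand 13 mm farther back than shut.
Start: joints at [1.119, 0.116, 1.442, -0, 1.584, -0.038], TCP at [271.42, 618.032, 231.303] pointing down, gripper open.
Joint ranges: [-2.83, 2.83], [-0.83, 2.19], [0.07, 2.5], [-1.14, 4.28], [0.01, 3], [-2.97, 2.97]. Speed limits (rad/s): [1.89, 1.89, 2.22, 3.14, 3.14, 3.14].

INTERFACE

Orientations are given as a unit quaternion [w, x, y, z].
In Python, from station import env, jaws, solver, grab_frame, camera_params gives the robot as it stands. Calls block until the motion is done:
- env.reach(position, orientation): joint-space move of the TCP to a pose.
- env.move_straight(position, rot=None, velocity=150, threshold=None): straight line of the TCP; rot=None keeps the orientation; velocity is the mean speed in mm/s. With threshold (N) it stops when the force on the tool has changed by that much, and returns True; else False.
- env.goto_joints(angles): joint-space move.
- jaws.grip(opening): opening from 0.0 (shut) to 1.0 (fully open); the grip force is fixed at half the most; returns when the fingers have stopped.
- env.hold(seconds).
- solver.inverse_kinematics(position, orientation): joint angles nearest the present ones, or None.
- env.sense(): the state.
- grab_frame(name): name is "side" or "top" or "wrist"; returns the picture (480x640x3 uint8, red, green, blue); there is no depth.
- camera_params(name): a dict with "fx", "fy", "cx", "cy" (pixels), "k1" (the pictures are not rectified: a ray, as slopes to the right and down, at radius r is drawn at 1 + k1 r^2 times it, then the intrinsics apply), "position" and "rotation" of the camera in the world; the wrist camera has in their place "hand_eye" (4x4, takes a point from camera to tool coordinates, whose origin is the TCP and whose axes are the flange's). Camera axes: x right, y down, z forward; pixel columns grow to the right and rows downward; lengths in mm; the calibration is good to about 2 mm. A picture is of the moment at which its call begins: read the wrist's pose just before it. camera_params takes no time and is no camera call.
A pose or a line that the arm cannot do raises env.MotionError and nothing moves.
- env.job_done(): hands the job in, once; it reports no verdict.
The state is a dict: "t": time; "joint_positions": joint angles; "dq": joint speeds; "joint_efforts": joint torques, N m; "eef_pos": TCP position; "ee_rot": TCP orientation; "wrist_force": force on the tool from outside, world axes, zero at the start; "wrist_torque": the same for the moment, N m; "opening": opening from 0.0 (shut) to 1.0 (fully open).
Only numpy, scipy, OpenCV 4.12 (cv2) and the standard library are available. Lean on these libraries where they do the work, as an engineer would, in place of code of your own. Each camera call takes 0.05 s, during which the arm holds its last target.

TASK

Kit the silver crystal oscillator can. With the guard flap still down, turn the carousel by its centre knob until the oscillator's well stands at the front, in the middle of the pick window; then lift the flap by its bar until its stay drops behind the catch and let it stand on the stay. Take the can out and set it down gently, pins down, on the pad in the free pocket of the kit tray, and leave the flap standing on its stay, as the well is restocked next; leave everything else where it is.

Things in the scene. Friction and masses are not known exactly. Their poses are not given: they have to be found in the camera images.
- station: Fixed stand, 374 mm square. Origin on the carousel axis at mat level, z up; the front, with the pick window, is its -x side. A clear sheet, top 65 mm up, on corner posts covers the carousel. Window in it: x -176 to -40 mm, y -77 to 77 mm; a rail (top 52 mm up) runs along its front edge. Stay rail with ramp and catch (top 72 mm up) on the sheet at y 82 to 98 mm, left of the window.
- turntable: Gray ABS disc, 330 mm across, turns endlessly both ways with light friction (0.06 N m), stays where left. Origin on the axis, 12 mm above the station's. Well floors 8 mm, walls and rim 26 mm above it. Six wells, hub radius 45 to rim radius 161 mm, walls 3 mm; middles at 120 mm radius on its own -x axis and each 60 degrees on. The one that starts at the front is empty.
- turn_knob (a point): Middle of the black knob's grip, on the turntable's axis above the clear sheet; turns with the turntable. The grip is an upright bar 46 mm long (along the turntable's x), 16 mm wide (along its y) and 28 mm high, 14 mm above and below this point, on a disc of 52 mm diameter that lies just above the sheet.
- flap (a joint): Guard flap over the window: 0 shut (flat), grows as its front edge swings up and back; stop at 1.53. Weighs 0.29 kg; falls shut unless it stands on its stay. The stay, pivoted on its left edge 55 mm from the hinge, drags its foot along the stay rail and drops behind the catch by its own weight near 1.43: lift to 1.46 to 1.5, let go, and the flap stands at about 1.4.
- flap_bar (a point): Middle of the flap's lifting bar: round, 10 mm diameter, 110 mm long, parallel to the hinge, 174 mm from the hinge line in the flap's plane. Free gap of 33 mm between bar and flap edge, bridged only by two arms 50 mm either side of this point. Nothing lies below the bar when the flap is shut.
- flap_hinge (a point): Middle of the flap's hinge line: 40 mm in front of the carousel's axis, 73 mm above the station's origin; the line runs along the station's y.
- stay_foot (a point): Middle of the cross pin (6 mm diameter) at the foot of the stay, a flat steel strip 82 mm long beside the flap's left edge. Behind the catch it stands about 70 mm in front of the hinge line.
- oscillator: Silver crystal oscillator can, the part to kit: rectangular metal can 36 (its x) by 27 (its y) mm, 14 mm high in all, standing on four pins 3 mm long; a thin seam goes round its foot. About 20 g. Origin at the middle, at the pin ends; z up. Lies in one of the wells, at any yaw.
- buzzer: Black round buzzer, 30 mm diameter, 12 mm high, in a well. Origin under its middle. Stays on the carousel.
- spreader: Copper heat spreader, plate 42 by 30 mm with a raised middle, 8 mm high, in a well. Origin under its middle. Stays on the carousel.
- socket: Purple DIP socket, open frame 36 by 20 mm, 8 mm high, in a well. Origin under its middle. Stays on the carousel.
- standoff: White nylon hexagonal standoff, 14 mm across, 24 mm high, standing in a well. Origin under its middle. Stays on the carousel.
- tray: Black kit tray, fixed, 95 (x) by 277 (y) mm, 18 mm high, walls 4 mm: three pockets in a row, middles at y = -91, 0 and 91 mm, each about 87 mm square inside, floor 4 mm above the origin, which is under the tray's middle.
- pad: Dark gray antistatic pad, 62 mm square, 3 mm thick, fixed in the free pocket of the kit tray. Origin under its middle.
- relay: White relay block 28 by 20 mm, 15 mm high, already kitted in a tray pocket. Origin under its middle.
- terminal: Gray terminal block 30 by 14 mm, 12 mm high, already kitted in a tray pocket. Origin under its middle.
- bottle: White dispenser bottle, 48 mm diameter, 120 mm high, standing between robot and work. Origin under its middle. Bystander.
- reel: White component reel lying flat, 100 mm diameter, 12 mm high. Origin under its middle. Bystander.

How it is judged (in metres and radians):
On the way, in this order (a step that is already met when the one before it is completed fails the run):
1. the oscillator's well stands at the front, in the middle of the window, the flap still down (x of oscillator in the frame of station below -0.09 m and y of oscillator in the frame of station between -0.03 and 0.03 m and z of oscillator in the frame of turntable below 0.02 m and value of joint flap below 0.05 rad and angular speed of turntable below 0.15 rad/s), for 0.2 s.
2. the flap is up and stands on its stay, let go (value of joint flap above 1.25 rad and contact force between the fingers and station below 0.1 N), for 0.4 s.
At the end, for the whole second after the job is handed in: The can lies flat, pins down, at rest and released on the pad, its middle within 18 mm of the pad's; the flap stands on its stay (above 1.25 rad); the other four parts are still in the carousel; relay and terminal within 15 mm, bottle and reel within 30 mm of their places (horizontal distance between oscillator and pad below 0.018 m and z of oscillator in the frame of pad between 0.001 and 0.006 m and angle between oscillator's own z axis and vertical below 0.12 rad and linear speed of oscillator below 0.02 m/s and contact force between the fingers and oscillator below 0.05 N and value of joint flap above 1.25 rad and z of each of buzzer, spreader, socket, standoff in the frame of turntable below 0.02 m and horizontal distance between each of buzzer, spreader, socket, standoff and turntable below 0.165 m and distance of each of relay, terminal from where it was at the start of the episode below 0.015 m and distance of each of bottle, reel from where it was at the start of the episode below 0.03 m); the robot touches nothing.
It fails at once if another part was lifted out of the carousel (z of any of buzzer, spreader, socket, standoff in the frame of turntable above 0.03 m or horizontal distance between any of buzzer, spreader, socket, standoff and turntable above 0.17 m).
It fails at once if a bystander or kitted part was pushed away or knocked over (distance of any of relay, terminal from where it was at the start of the episode above 0.02 m or distance of any of bottle, reel from where it was at the start of the episode above 0.04 m or angle between bottle's own z axis and vertical above 0.5 rad).
It fails at once if the can was dropped into the tray instead of being set down (horizontal distance between oscillator and pad below 0.15 m and contact force between the fingers and oscillator below 0.01 N and linear speed of oscillator above 0.5 m/s).
It also fails if it takes over 72 s, if anything falls off the work surface, if the arm or the gripper's body presses on something with over 40 N, if the wrist force passes 120 N, or if a joint passes its speed limit or range.

## Working session

There is one attempt and no reset: what is moved stays moved. The work goes in short steps, each a Python script; the robot and the scene stay as the last script left them, time stands still between calls to the robot, and variables do not carry over. Pictures are saved under pics/ and viewed, and the job is handed in when it is done.

```bash
ls; mkdir -p pics; python3 - <<'E'
from station import env, jaws, solver, grab_frame, camera_params
import cv2
for n in ("side","top","wrist"):
    cv2.imwrite(f"pics/{n}0.png",cv2.cvtColor(grab_frame(n),cv2.COLOR_RGB2BGR))
    print(n,camera_params(n))
s=env.sense();print(s)
E
```

```text
pics
side {'fx': 523.4113811622185, 'fy': 523.4113811622185, 'cx': 321.96686191452795, 'cy': 226.84063594673168, 'k1': 0.007847394419785013, 'position': array([  224.90831573, -1067.06757612,   663.5271035 ]), 'rotation': array([-0.50410149,  0.84716369, -0.13854604,  0.09487032])}
top {'fx': 494.3488578192879, 'fy': 494.3488578192879, 'cx': 329.01345543979596, 'cy': 241.47295798090767, 'k1': -0.1413139109239152, 'position': array([ 449.33899653,  -49.64077578, 1150.17462242]), 'rotation': array([-0.05545745,  0.71544667, -0.69492048,  0.04632559])}
wrist {'fx': 429.3759147677514, 'fy': 429.3759147677514, 'cx': 325.5081146475639, 'cy': 238.31322848751861, 'k1': -0.018372928336379615, 'hand_eye': array([[-1.03596835e-04, -9.61889575e-01, -2.73438173e-01,
         7.02890406e+01],
       [ 9.99999945e-01, -1.86084620e-04,  2.75733362e-04,
         5.09190978e-02],
       [-3.16107685e-04, -2.73438130e-01,  9.61889541e-01,
        -1.44532240e+02],
       [ 0.00000000e+00,  0.00000000e+00,  0.00000000e+00,
         1.00000000e+00]])}
{'t': 0.15, 'joint_positions': array([ 1.11922035e+00,  1.16371906e-01,  1.44211958e+00, -2.61437221e-05,
        1.58402120e+00, -3.77827133e-02]), 'dq': array([-0.00028901, -0.00138047, -0.00380651, -0.00064389, -0.00257354,
       -0.00017217]), 'joint_efforts': array([ 6.10503830e-04, -7.32511497e+01, -6.32848620e+01, -5.61781781e-05,
        4.89847414e-03, -2.80061568e-05]), 'eef_pos': array([271.34446081, 617.89021048, 230.72957076]), 'ee_rot': array([-9.87548234e-05,  2.05423854e-01,  9.78672994e-01, -4.49479274e-04]), 'wrist_force': array([-0.13842294,  0.10072976,  0.02013146]), 'wrist_torque': array([0.03737861, 0.01267308, 0.00099005]), 'opening': 0.9989981951446503}
```

View pics/top0.png

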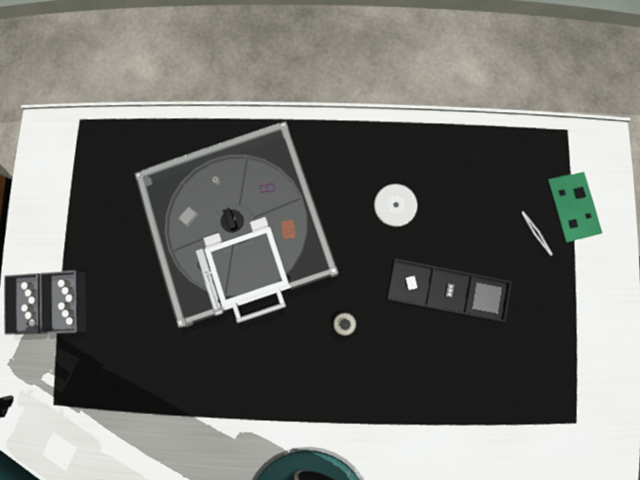

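View pics/side0.png

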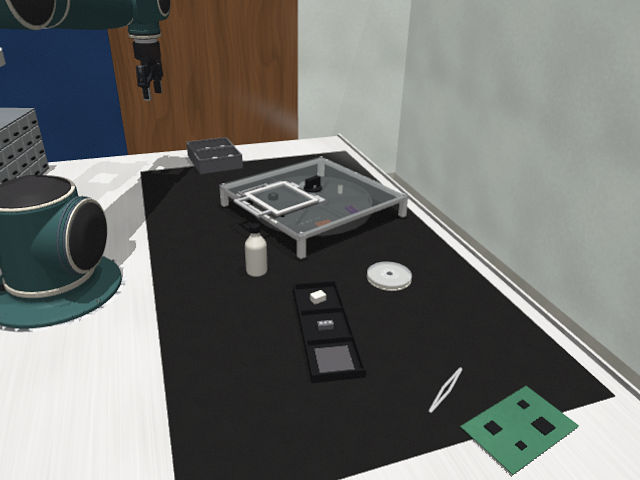

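View pics/wrist0.png

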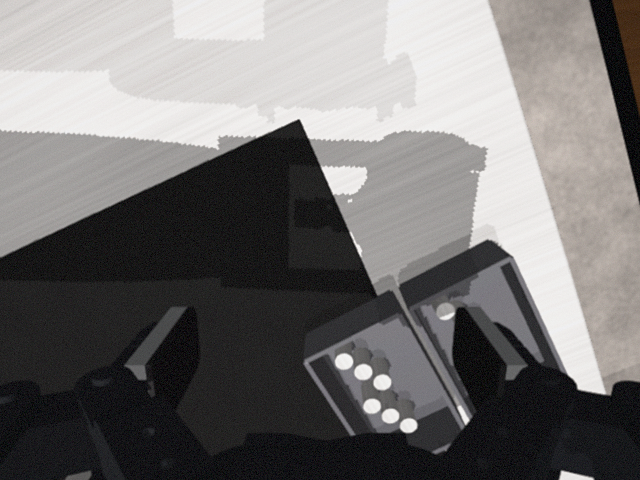

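The top view shows the station at the upper left: sheet corners near (138,175), (285,125), (335,272) and (183,324), knob at (232,218), and silver can at (188,215). The tray is at (448,290), the pad at (487,297), and the bottle at (345,323). I'll zoom in and set up the helpers.

```bash
cat > h.py <<'E'
import numpy as np, cv2
from scipy.spatial.transform import Rotation as R
def Rq(q): q=np.asarray(q,float); return R.from_quat([q[1],q[2],q[3],q[0]])
def qR(r): x=r.as_quat(); return np.array([x[3],x[0],x[1],x[2]])
def campose(cp,s=None):
    if "hand_eye" in cp:
        T=np.eye(4);T[:3,:3]=Rq(s["ee_rot"]).as_matrix();T[:3,3]=s["eef_pos"]
        T=T@cp["hand_eye"]; return T[:3,:3],T[:3,3]
    return Rq(cp["rotation"]).as_matrix(),np.asarray(cp["position"])
def ray(cp,uv,s=None):
    Rm,p=campose(cp,s)
    d=np.array([(uv[0]-cp["cx"])/cp["fx"],(uv[1]-cp["cy"])/cp["fy"]]);u=d.copy()
    for _ in range(20): u=d/(1+cp["k1"]*(u@u))
    return p,Rm@np.array([u[0],u[1],1.])
def onz(cp,uv,z,s=None):
    p,d=ray(cp,uv,s); return p+d*(z-p[2])/d[2]
def proj(cp,X,s=None):
    Rm,p=campose(cp,s); c=Rm.T@(np.asarray(X,float)-p); u=c[:2]/c[2]; f=1+cp["k1"]*(u@u)
    return np.array([cp["fx"]*u[0]*f+cp["cx"],cp["fy"]*u[1]*f+cp["cy"]])
def tri(rays):
    A=np.zeros((3,3));b=np.zeros(3)
    for p,d in rays:
        d=d/np.linalg.norm(d);M=np.eye(3)-np.outer(d,d);A+=M;b+=M@p
    return np.linalg.solve(A,b)
def save(name,img,box=None,k=1):
    if box: img=img[box[1]:box[3],box[0]:box[2]]
    if k!=1: img=cv2.resize(img,None,fx=k,fy=k,interpolation=cv2.INTER_CUBIC)
    cv2.imwrite("pics/"+name,cv2.cvtColor(img,cv2.COLOR_RGB2BGR))
E
python3 - <<'E'
import cv2
from h import *
a=cv2.cvtColor(cv2.imread("pics/top0.png"),cv2.COLOR_BGR2RGB)
save("topz.png",a,(120,110,350,340),2.6)
save("topt.png",a,(330,170,530,330),4)
b=cv2.cvtColor(cv2.imread("pics/side0.png"),cv2.COLOR_BGR2RGB)
save("sidez.png",b,(210,150,420,270),3.8)
E
```

```text
(no output)
```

View pics/topz.png

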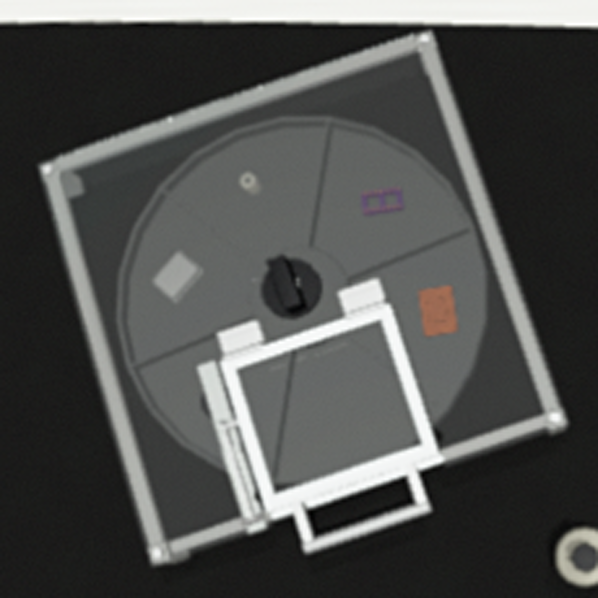

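View pics/topt.png

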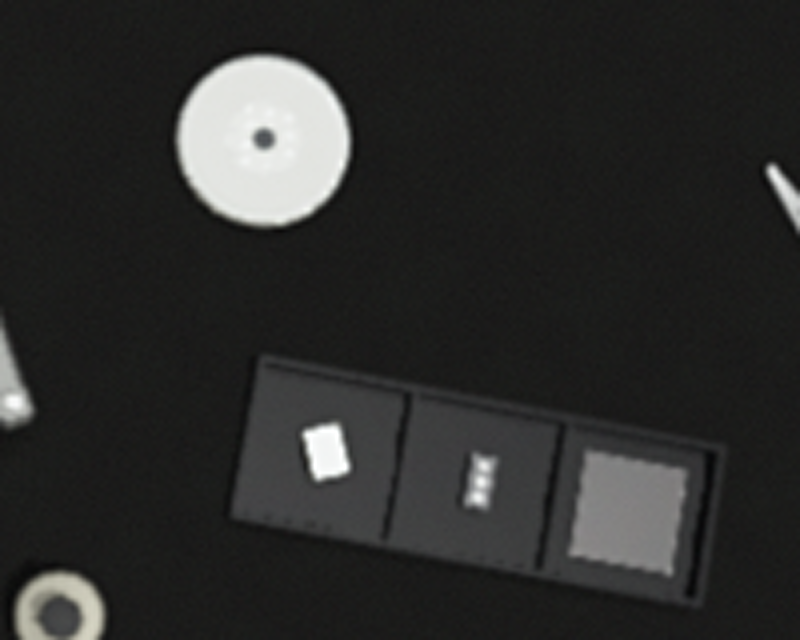

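View pics/sidez.png

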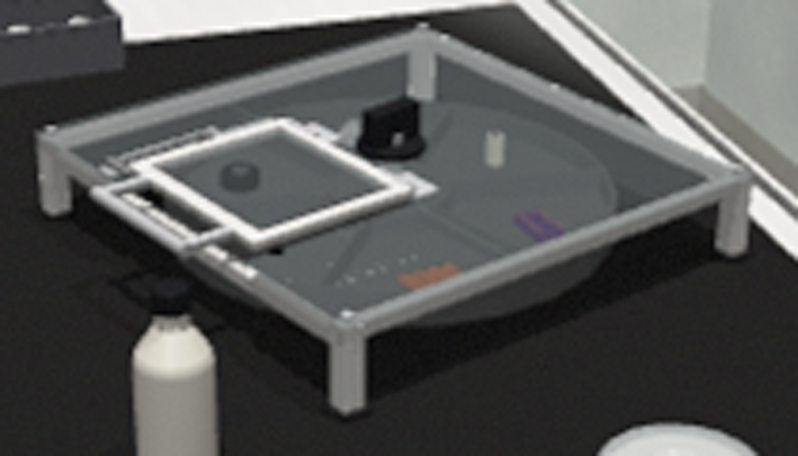

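```bash
python3 - <<'E'
from station import camera_params
from h import *
cp=camera_params("top");sp=camera_params("side")
f=lambda p:(p[0]/2.6+120-.3,p[1]/2.6+110-.3)
g=lambda p:(p[0]/3.8+210-.3,p[1]/3.8+150-.3)
C={k:onz(cp,f(v),65) for k,v in dict(TL=(42,166),TR=(430,33),BR=(566,424),BL=(155,562)).items()}
for k,v in C.items(): print(k,v.round(1))
ks=list(C); 
for i in range(4): d=C[ks[(i+1)%4]]-C[ks[i]]; print(np.linalg.norm(d),np.degrees(np.arctan2(d[1],d[0])))
ce=sum(C.values())/4;print("centre",ce)
# side corners triangulate: order far(420,28)=TL?  left(47,133)=BL, near (347,325)=BR, right (742,178)=TR
for k,t,s in (("TL",(47,168),(420,32)),("BL",(160,555),(45,135)),("BR",(558,422),(347,325)),("TR",(428,38),(742,178))):
    print(k,tri([ray(cp,f(t)),ray(sp,g(s))]).round(1))
for n,a,b in (("w1",(330,125),(312,245)),("w2",(468,232),(350,280)),("w3",(135,365),(255,320)),("w4",(293,350),(275,485))):
    A=onz(cp,f(a),36);B=onz(cp,f(b),36);d=A-B;print(n,np.degrees(np.arctan2(d[1],d[0])),A.round(0),B.round(0))
print("can",onz(cp,f((177,277)),34).round(1))
print("knobtop",[onz(cp,f(p),97).round(1) for p in ((270,258),(293,310),(282,283))])
# bar ends & side
for a,b in (((306,547),(93,190)),((429,508),(187,248))): print("bar",tri([ray(cp,f(a)),ray(sp,g(b))]).round(1))
print("bar@73", onz(cp,f((306,547)),73).round(1),onz(cp,f((429,508)),73).round(1))
t=lambda p:(p[0]/4+330-.4,p[1]/4+170-.4)
print("pad",[onz(cp,t(p),7).round(1) for p in ((584,452),(687,466),(672,573),(570,555))])
print("relay",onz(cp,t((326,452)),19).round(),"term",onz(cp,t((480,482)),16).round(),"reel",onz(cp,t((263,140)),12).round(),"bottle",onz(cp,t((60,615)),120).round())
print("tray",[onz(cp,t(p),18).round(1) for p in ((262,355),(725,447),(700,605),(230,518))])
E
```

```text
TL [754.  422.3  65. ]
TR [883.2  77.2  65. ]
BR [537.5 -53.7  65. ]
BL [408.8 291.9  65. ]
368.54830992306285 -69.47315219154717
369.5949440282045 -159.25609106843868
368.76796046765804 110.42763372131996
368.9556193149296 20.71026077692629
centre [645.88068004 184.41171065  65.        ]
TL [752.2 417.4  64.9]
BL [415.2 286.8  68.1]
BR [541.1 -47.5  66.1]
TR [879.2  78.8  63.9]
w1 -4.88532358226231 [805. 167.  36.] [693. 177.  36.]
w2 -65.87664094007536 [708.  38.  36.] [662. 141.  36.]
w3 112.19525678189504 [580. 331.  36.] [624. 224.  36.]
w4 -4.500871845605763 [598. 189.  36.] [479. 198.  36.]
can [661.2 298.7  34. ]
knobtop [array([667.5, 199.8,  97. ]), array([623.5, 177.5,  97. ]), array([646.3, 188.2,  97. ])]
bar [427.1 159.4  79.6]
bar [465.6  57.5  79.3]
bar@73 [427.1 160.7  73. ] [463.2  58.7  73. ]
pad [array([ 527.7, -377.2,    7. ]), array([ 520.8, -439. ,    7. ]), array([ 458.3, -429.4,    7. ]), array([ 467.7, -368.7,    7. ])]
relay [ 523. -223.   19.] term [ 508. -313.   16.] reel [ 706. -186.   12.] bottle [429. -71. 120.]
tray [array([ 578.4, -186. ,   18. ]), array([ 531.6, -458.2,   18. ]), array([ 440.1, -442.4,   18. ]), array([ 484.3, -169. ,   18. ])]
```

```bash
python3 - <<'E'
from station import camera_params,solver,grab_frame
from h import *
cp=camera_params("top");sp=camera_params("side")
f=lambda p:(p[0]/2.6+120-.3,p[1]/2.6+110-.3)
g=lambda p:(p[0]/3.8+210-.3,p[1]/3.8+150-.3)
P=[onz(cp,f(p),33) for p in ((179,251),(203,272),(178,302),(153,279))]
for i in range(4):
    d=P[(i+1)%4]-P[i];print(P[i].round(1),np.linalg.norm(d).round(1),np.degrees(np.arctan2(d[1],d[0])).round(1))
for a,b in (((270,258),(415,100)),((292,311),(362,113))): print("knob",tri([ray(cp,f(a)),ray(sp,g(b))]).round(1))
for z in (66,72,75,80,86): print(z,(proj(sp,[646,184.5,z])-[210,150])*3.8)
for psi in (26,141):
  for z in (300,85):
    print(solver.inverse_kinematics([646,184.5,z],qR(R.from_euler('z',psi,degrees=True)*R.from_euler('x',180,degrees=True))))
E
```

```text
[685.3 299.   33. ] 30.1 -128.5
[666.5 275.4  33. ] 34.9 143.0
[638.6 296.3  33. ] 32.1 50.5
[659.1 321.1  33. ] 34.3 -40.1
knob [669.  198.3 101. ]
knob [622.6 176.  105.7]
66 [385.92666235 154.49717397]
72 [386.02276889 146.9434946 ]
75 [386.07096125 143.15544588]
80 [386.15148888 136.82534634]
86 [386.24846523 129.2015653 ]
[ 2.40232310e-01  9.96883604e-02  1.34912672e+00 -4.44089210e-16
  1.69277757e+00  1.35724303e+00]
[ 2.40232310e-01  1.83306580e-01  1.60764710e+00 -4.44089210e-16
  1.35063898e+00  1.35724303e+00]
[ 0.24023231  0.09968836  1.34912672  0.          1.69277757 -0.64988561]
[ 0.24023231  0.18330658  1.6076471   0.          1.35063898 -0.64988561]
```

```bash
cat >> h.py <<'E'
YAW=20.6
def down(psi): return qR(R.from_euler('z',psi,degrees=True)*R.from_euler('x',180,degrees=True))
E
python3 - <<'E'
from station import *
from h import *
env.reach([646,186,240],down(26)); jaws.grip(0.45)
s=env.sense();im=grab_frame("wrist");save("w1.png",im)
np.save("s1.npy",s,allow_pickle=True);print(s["t"],s["eef_pos"],s["joint_positions"],s["opening"])
cp=camera_params("wrist");print(proj(cp,[646,186,101],s))
E
```

```text
2.7333 [645.99393939 186.07983846 240.02063895] [2.42506774e-01 1.07921907e-01 1.43632536e+00 2.77906465e-05
 1.59728163e+00 1.35939365e+00] 0.45003607344662283
[326.83287508 221.71191008]
```

View pics/w1.png

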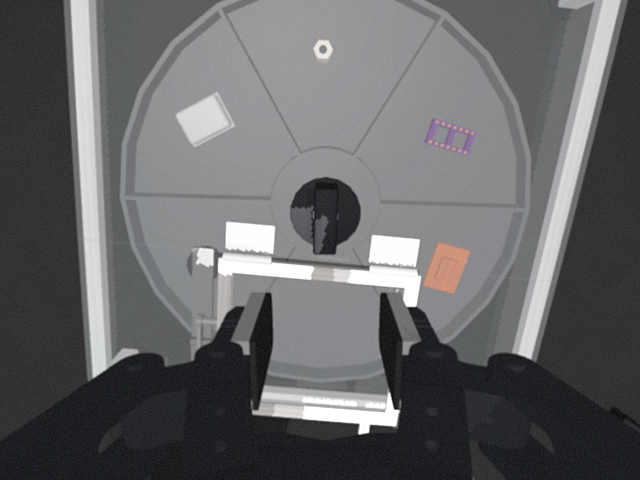

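```bash
python3 - <<'E'
from station import *
from h import *
s=np.load("s1.npy",allow_pickle=True).item();cp=camera_params("wrist")
im=cv2.cvtColor(cv2.imread("pics/w1.png"),cv2.COLOR_BGR2RGB)
g=cv2.cvtColor(im,cv2.COLOR_RGB2GRAY)[80:160,160:250]
m=(g>185).astype(np.uint8);n,l,st,c=cv2.connectedComponentsWithStats(m);i=1+st[1:,4].argmax()
pts=np.argwhere(l==i)[:,::-1].astype(np.float32);box=cv2.boxPoints(cv2.minAreaRect(pts))+[160,80]
P=[onz(cp,b,34,s) for b in box];print(box.round(1))
for k in range(4):
    d=P[(k+1)%4]-P[k];print(P[k].round(1),np.linalg.norm(d).round(1),np.degrees(np.arctan2(d[1],d[0])).round(1))
c=sum(P)/4;print(c,np.hypot(*(c[:2]-[646.3,185.5])),np.degrees(np.arctan2(*(c[:2]-[646.3,185.5])[::-1])))
# walls horizontals (125,195)-(272,201) ; (522,206)-(382,203); hinge line ends (232,266),(405,277)?
for a,b in (((125,195),(272,199)),((522,207),(382,203)),((222,12),(300,152)),((443,17),(355,152))):
    A=onz(cp,a,38,s);B=onz(cp,b,38,s);d=A-B;print(np.degrees(np.arctan2(d[1],d[0])))
A=onz(cp,(95,380),65,s);
for a,b,z in (((220,263),(420,277),78),((82,0),(105,400),65),((613,0),(525,400),65)):
    d=onz(cp,b,z,s)-onz(cp,a,z,s);print("line",np.degrees(np.arctan2(d[1],d[0])),onz(cp,a,z,s),onz(cp,b,z,s))
save("w1z.png",im,(150,60,260,170),5)
E
```

```text
[[174.7 113.9]
 [216.8  91.6]
 [234.6 125.2]
 [192.5 147.5]]
[657.5 324.6  34. ] 38.1 -38.2
[687.4 301.1  34. ] 28.2 -127.9
[670.1 278.8  34. ] 38.8 142.4
[639.3 302.5  34. ] 28.6 50.6
[663.566935  301.7622081  34.       ] 117.5374326598998 81.55234235821071
114.36395822023809
-65.60532209595124
54.78962030452542
-6.742173210853209
line -68.24871374698053 [576.86438246 241.94061067  78.        ] [633.2445984  100.63170041  78.        ]
line -159.11871444824425 [704.1595741  398.33318461  65.        ] [409.56041333 285.94694655  65.        ]
line -157.73367924558823 [861.87044938  75.81560887  65.        ] [570.42395756 -43.51522406  65.        ]
```

View pics/w1z.png

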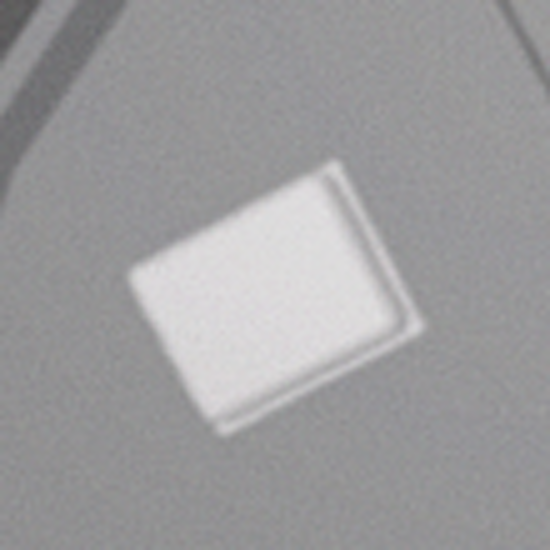

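```bash
python3 - <<'E'
from station import *
from h import *
env.reach([646.5,186.3,130],down(25.5))
print(env.move_straight([646.5,186.3,82],velocity=80,threshold=8))
print(jaws.grip(0.0)); s=env.sense();print(s["t"],s["eef_pos"],s["opening"],s["wrist_force"],s["wrist_torque"])
j=s["joint_positions"].copy()
for k in range(3):
    j=j.copy(); j[5]-=np.radians(125)/3; env.goto_joints(j)
    s=env.sense();print(s["t"],s["joint_positions"][5],s["eef_pos"],s["wrist_force"].round(1),s["wrist_torque"].round(2))
im=grab_frame("top");save("top1.png",im,(120,110,350,340),2.6)
E
```

```text
False
False
4.3833 [646.63620645 186.71858063  82.83364036] 0.17083615610313024 [-3.94268354  3.83653009  5.44981221] [ 0.63482368  0.4888207  -0.02489063]
5.1083 0.6440189150409251 [646.91612505 186.41855525  82.80869688] [ 4.7 -2.3 -3.3] [-0.3  -0.7   0.05]
5.8333 -0.08363070814719398 [647.38982123 186.37855371  82.82350278] [10.2 -2.5 -4. ] [-0.34 -1.5   0.09]
6.5583 -0.8108726219530299 [647.7882264  186.65665829  82.83302084] [14.5  0.1 -6.9] [ 0.05 -2.21  0.01]
```

View pics/top1.png

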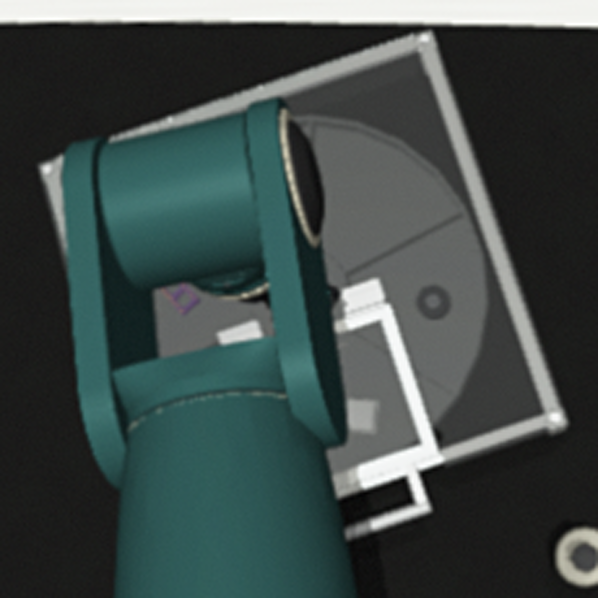

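```bash
python3 - <<'E'
from station import *
from h import *
jaws.grip(0.4); env.hold(0.2)
s=env.sense();p=s["eef_pos"];print(p,s["wrist_force"])
env.move_straight([p[0],p[1],135],velocity=150)
# look at window from front above: tool x toward front
a=np.radians(YAW);ax=np.array([np.cos(a),np.sin(a)])
c=np.array([647.3,186])-115*ax
print(c)
try:
    env.reach([c[0],c[1],300],down(YAW))
except Exception as e: print(e)
s=env.sense();im=grab_frame("wrist");save("w2.png",im);np.save("s2.npy",s,allow_pickle=True)
print(s["t"],s["eef_pos"],s["joint_positions"])
E
```

```text
[646.60067616 186.73733361  82.89839461] [-0.6123119   0.08594948 -0.54399338]
[539.65315339 145.53821043]
9.5667 [539.6839963  145.5618233  299.45305202] [ 2.17812924e-01 -1.46281691e-01  1.59177149e+00 -1.13663737e-06
  1.69684821e+00  1.42823975e+00]
```

View pics/w2.png

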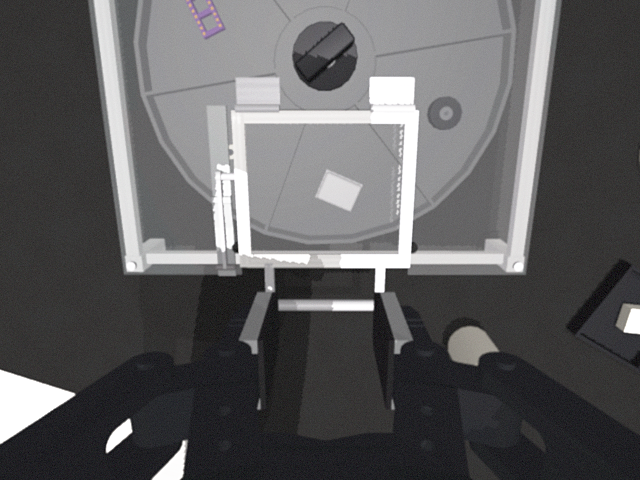

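```bash
python3 - <<'E'
from station import *
from h import *
s=np.load("s2.npy",allow_pickle=True).item();cp=camera_params("wrist")
im=cv2.cvtColor(cv2.imread("pics/w2.png"),cv2.COLOR_BGR2RGB)
g=cv2.cvtColor(im,cv2.COLOR_RGB2GRAY)[160:220,300:380]
m=(g>175).astype(np.uint8);n,l,st,c=cv2.connectedComponentsWithStats(m);i=1+st[1:,4].argmax()
pts=np.argwhere(l==i)[:,::-1].astype(np.float32);box=cv2.boxPoints(cv2.minAreaRect(pts))+[300,160]
P=[onz(cp,b,34,s) for b in box];print(box.round(1))
for k in range(4):
    d=P[(k+1)%4]-P[k];print(P[k].round(1),np.linalg.norm(d).round(1),np.degrees(np.arctan2(d[1],d[0])).round(1))
c=sum(P)/4
O=np.array([647,186]);Rz=lambda v:R.from_euler('z',-YAW,degrees=True).as_matrix()[:2,:2]@v
print("can",c,"station",Rz(c[:2]-O))
for n,a,z in (("barL",(268,305),75),("barR",(381,305),75),("cornL",(132,265),65),("cornR",(519,265),65),("knobtop",(327,48),101),("flapTL",(233,111),77),("flapTR",(418,111),77)):
    X=onz(cp,a,z,s);print(n,X.round(1),Rz(X[:2]-O).round(1))
for y in (-77,77):
  for x in (-176,-40):
    w=R.from_euler('z',YAW,degrees=True).apply([x,y,0])+[*O,65];print(proj(cp,w,s).round())
save("w2z.png",im,(200,70,440,330),2.3)
E
```

```text
[[314.4 196.4]
 [326.3 168.7]
 [362.4 184.2]
 [350.5 211.9]]
[530.1 154.3  34. ] 29.0 -2.6
[559.2 153.   34. ] 37.6 -92.4
[557.6 115.4  34. ] 29.3 178.7
[528.2 116.1  34. ] 38.3 87.1
can [543.77357479 134.69528072  34.        ] station [-114.67721666  -11.70491611]
barL [425.9 161.   75. ] [-215.8   54.4]
barR [463.1  62.1  75. ] [-215.7  -51.3]
cornL [414.5 293.2  65. ] [-179.9  182.1]
cornR [542.5 -46.4  65. ] [-179.6 -180.8]
knobtop [649.8 186.7 101. ] [ 2.9 -0.3]
flapTL [581.  243.2  77. ] [-41.7  76.7]
flapTR [634.5 101.   77. ] [-41.6 -75.2]
[409. 261.]
[417. 109.]
[244. 261.]
[236. 109.]
```

View pics/w2z.png

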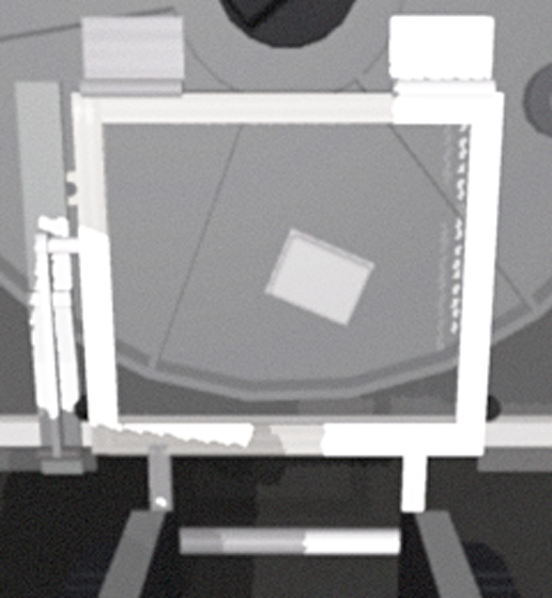

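```bash
cat >> h.py <<'E'
O=np.array([647.,186.,0.]); RS=R.from_euler('z',YAW,degrees=True)
def W(p): return RS.apply(p)+O
PH=np.radians(50); zt=np.array([np.sin(PH),0,-np.cos(PH)]); nn=np.array([np.cos(PH),0,np.sin(PH)])
QF=qR(RS*R.from_matrix(np.c_[nn,[0,-1,0],zt]))
def B(th): return np.array([-40-174*np.cos(th),1.0,74+174*np.sin(th)])
def T(th,off=16,past=12): return B(th)-off*nn+past*zt
E
python3 - <<'E'
from station import *
from h import *
for nm,p in [("hi",T(0,31)-60*zt+[0,0,110]),("pre",T(0,31)-60*zt),("u",T(0,31))]+[(th,T(th)) for th in (0,.3,.6,.9,1.2,1.475)]:
    q=solver.inverse_kinematics(W(p),QF);print(nm,p.round(),W(p).round(),None if q is None else q.round(2))
E
```

```text
hi [-271.    1.  191.] [393.  92. 191.] None
pre [-271.    1.   81.] [393.  92.  81.] None
u [-225.    1.   43.] [436. 108.  43.] None
0 [-215.    1.   54.] [445. 111.  54.] None
0.3 [-207.    1.  105.] [453. 114. 105.] None
0.6 [-185.    1.  152.] [474. 122. 152.] None
0.9 [-149.    1.  190.] [507. 134. 190.] [ 0.1  -0.75  2.35  0.3   0.71  1.17]
1.2 [-104.    1.  216.] [549. 150. 216.] [ 0.14 -0.62  2.24  0.27  0.68  1.21]
1.475 [-58.   1. 227.] [593. 167. 227.] [ 0.16 -0.49  2.14  0.25  0.65  1.24]
```

```bash
python3 - <<'E'
from station import *
from h import *
for th in (0,.3,.6,.9,1.2,1.475):
    r=[]
    for ph in range(-30,70,10):
        p=np.radians(ph);z=np.array([np.sin(p),0,-np.cos(p)]);n=np.array([np.cos(p),0,np.sin(p)])
        for flip in (0,1):
          for roll in (0,90):
            M=R.from_matrix(np.c_[n,[0,-1,0],z])*R.from_euler('z',roll+180*flip,degrees=True)
            q=solver.inverse_kinematics(W(B(th)+12*z),qR(RS*M))
            if q is not None: r.append((ph,flip,roll))
    print(th,r)
E
```

```text
0 [(-30, 0, 0), (-30, 1, 0), (-30, 1, 90), (-20, 0, 0), (-20, 1, 0), (-20, 1, 90), (-10, 0, 0), (-10, 1, 0), (-10, 1, 90), (0, 0, 0), (0, 1, 0), (0, 1, 90), (10, 0, 0), (10, 0, 90), (10, 1, 0), (10, 1, 90), (20, 0, 0), (20, 0, 90), (20, 1, 0), (20, 1, 90), (30, 0, 0), (30, 0, 90), (30, 1, 0), (30, 1, 90), (40, 0, 0), (40, 0, 90), (40, 1, 0), (40, 1, 90)]
0.3 [(-30, 0, 0), (-30, 1, 0), (-30, 1, 90), (-20, 0, 0), (-20, 1, 0), (-20, 1, 90), (-10, 0, 0), (-10, 1, 0), (-10, 1, 90), (0, 0, 0), (0, 1, 0), (0, 1, 90), (10, 0, 0), (10, 0, 90), (10, 1, 0), (10, 1, 90), (20, 0, 0), (20, 0, 90), (20, 1, 0), (20, 1, 90), (30, 0, 0), (30, 0, 90), (30, 1, 0), (30, 1, 90), (40, 0, 0), (40, 0, 90), (40, 1, 0), (40, 1, 90)]
0.6 [(-30, 0, 0), (-30, 1, 0), (-30, 1, 90), (-20, 0, 0), (-20, 1, 0), (-20, 1, 90), (-10, 0, 0), (-10, 1, 0), (-10, 1, 90), (0, 0, 0), (0, 1, 0), (0, 1, 90), (10, 0, 0), (10, 0, 90), (10, 1, 0), (10, 1, 90), (20, 0, 0), (20, 0, 90), (20, 1, 0), (20, 1, 90), (30, 0, 0), (30, 0, 90), (30, 1, 0), (30, 1, 90), (40, 0, 0), (40, 0, 90), (40, 1, 0), (40, 1, 90)]
0.9 [(-30, 0, 0), (-30, 1
[... 601 characters left out ...]
), (10, 1, 90), (20, 0, 0), (20, 0, 90), (20, 1, 0), (20, 1, 90), (30, 0, 0), (30, 0, 90), (30, 1, 0), (30, 1, 90), (40, 0, 0), (40, 0, 90), (40, 1, 0), (40, 1, 90), (50, 0, 0), (50, 0, 90), (50, 1, 0), (50, 1, 90), (60, 0, 0), (60, 0, 90), (60, 1, 0), (60, 1, 90)]
1.475 [(-30, 0, 0), (-30, 1, 0), (-30, 1, 90), (-20, 0, 0), (-20, 1, 0), (-20, 1, 90), (-10, 0, 0), (-10, 1, 0), (-10, 1, 90), (0, 0, 0), (0, 1, 0), (0, 1, 90), (10, 0, 0), (10, 1, 0), (10, 1, 90), (20, 0, 0), (20, 1, 0), (20, 1, 90), (30, 0, 0), (30, 0, 90), (30, 1, 0), (30, 1, 90), (40, 0, 0), (40, 0, 90), (40, 1, 0), (40, 1, 90), (50, 0, 0), (50, 0, 90), (50, 1, 0), (50, 1, 90), (60, 0, 0), (60, 0, 90), (60, 1, 0), (60, 1, 90)]
```

```bash
cat >> h.py <<'E'
PG=np.radians(25); zg=np.array([np.sin(PG),0,-np.cos(PG)]); ng=np.array([np.cos(PG),0,np.sin(PG)])
QG=qR(RS*R.from_matrix(np.c_[ng,[0,-1,0],zg])*R.from_euler('z',270,degrees=True))
E
python3 - <<'E'
from station import *
from h import *
env.reach(W(B(0)-80*zg),QG); jaws.grip(0.28)
s=env.sense();im=grab_frame("side");save("side2.png",im,(150,60,400,270),3.2);print(s["t"],s["eef_pos"],s["joint_positions"].round(2),s["wrist_force"].round(1))
im=grab_frame("wrist");save("w3.png",im)
E
```

```text
11.3917 [414.81559506  99.80268537 146.59500788] [ 0.1  -0.76  2.3   0.12  1.18 -0.28] [-0.6 -0.5 -0.2]
```

View pics/side2.png

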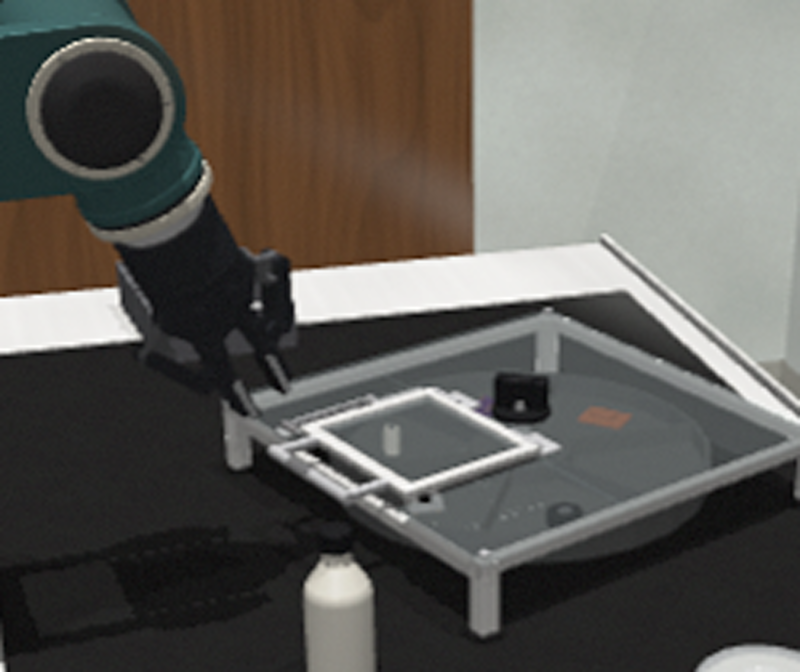

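View pics/w3.png

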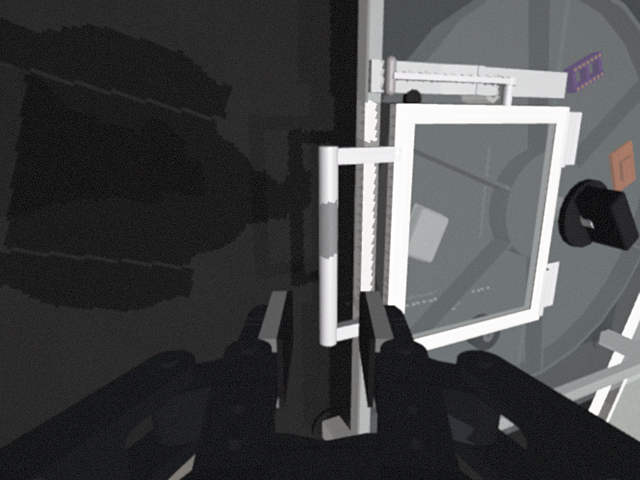

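```bash
python3 - <<'E'
from station import *
from h import *
print(env.move_straight(W(B(0)+14*zg),velocity=80,threshold=10))
s=env.sense();print(s["eef_pos"],W(B(0)+14*zg),s["wrist_force"].round(1))
jaws.grip(0.0)
s=env.sense();print(s["t"],s["opening"],s["eef_pos"],s["wrist_force"].round(1))
im=grab_frame("side");save("side3.png",im,(200,130,380,270),4.2)
E
```

```text
False
[452.02029168 113.71923984  61.83703322] [451.86975966 113.72367266  61.31169098] [-0.6 -0.6  0.8]
13.1 0.08613418539071022 [452.6970935  113.96046577  62.50584512] [7.3 3.7 0.3]
```

View pics/side3.png

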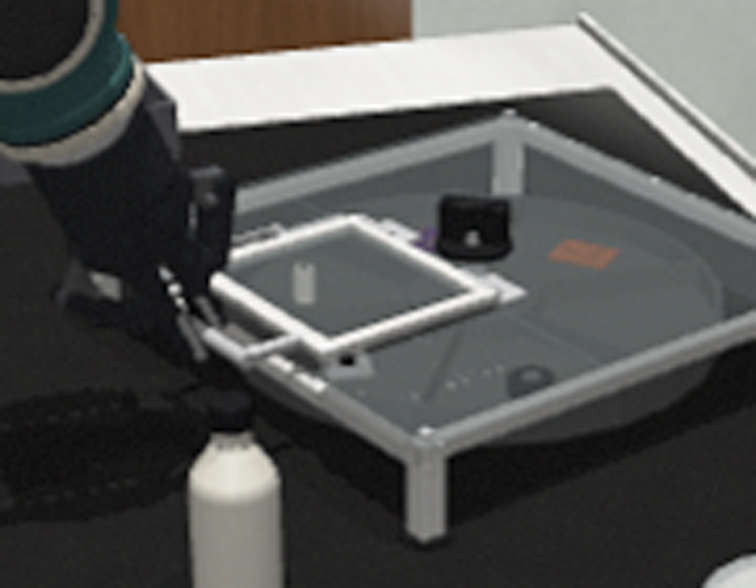

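```bash
sed -i 's/^O=np.array.*; RS/O=np.array([648.1,186.4,0.]); RS/' h.py; python3 - <<'E'
from station import *
from h import *
for th in np.arange(.15,1.06,.15):
    env.move_straight(W(B(th)+14*zg),velocity=110)
    s=env.sense();f=RS.inv().apply(s["wrist_force"]);print(round(th,2),s["t"],f.round(1),s["wrist_torque"].round(1),s["opening"])
    if np.linalg.norm(f)>45: break
im=grab_frame("side");save("side4.png",im,(150,60,400,270),3.2)
E
```

```text
0.15 13.5417 [-7.9 -0.5 -0.5] [-0.7  1.4 -0.1] 0.08984031750260749
0.3 13.925 [-20.4  -1.6   3.4] [-1.3  2.9 -0.1] 0.08892334590880673
0.45 14.3083 [-42.6  -0.3  17.1] [-2.   5.1 -0.1] 0.08786561826177872
```

View pics/side4.png

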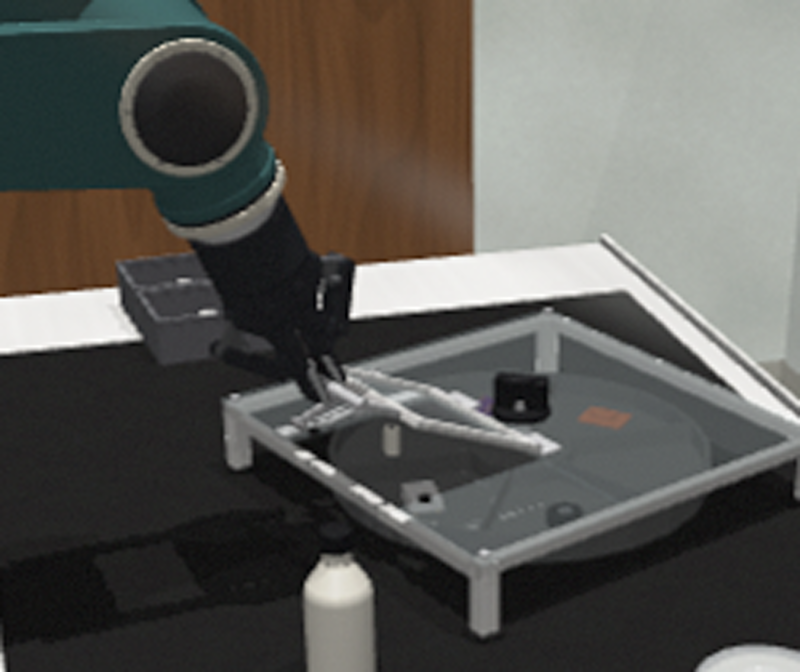

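```bash
python3 - <<'E'
from station import *
from h import *
corr=np.zeros(3); th=.45
for th in (.45,.45,.6,.75,.9,1.05,1.2):
    f=RS.inv().apply(env.sense()["wrist_force"]); rad=np.array([-np.cos(th),0,np.sin(th)])
    corr=corr+rad*(f@rad)/11*.8; 
    env.move_straight(W(B(th)+14*zg+corr),velocity=90 if th>.45 else 30)
    s=env.sense();f=RS.inv().apply(s["wrist_force"]);p=RS.inv().apply(s["eef_pos"]-O)
    print(round(th,2),s["t"],f.round(1),corr.round(1),(p-14*zg).round(1),s["opening"].round(3))
    if np.linalg.norm(f)>50: break
np.save("corr.npy",corr)
im=grab_frame("side");save("side5.png",im,(150,60,400,270),3.2)
E
```

```text
Traceback (most recent call last):
AttributeError: 'float' object has no attribute 'round'
```

```bash
python3 - <<'E'
from station import *
from h import *
s=env.sense();f=RS.inv().apply(s["wrist_force"]);p=RS.inv().apply(s["eef_pos"]-O)
corr=np.array([-np.cos(.45),0,np.sin(.45)])*46*.8/11
print(f,(p-14*zg),B(.45),corr)
for th in (.45,.6,.75,.9,1.05,1.2):
    f=RS.inv().apply(env.sense()["wrist_force"]); rad=np.array([-np.cos(th),0,np.sin(th)])
    corr=corr+rad*(f@rad)/11*.8; 
    env.move_straight(W(B(th)+14*zg+corr),velocity=90 if th>.45 else 30)
    s=env.sense();f=RS.inv().apply(s["wrist_force"]);p=RS.inv().apply(s["eef_pos"]-O)
    print(round(th,2),s["t"],f.round(1),corr.round(1),(p-14*zg).round(1),s["opening"])
    if np.linalg.norm(f)>50: break
np.save("corr.npy",corr)
im=grab_frame("side");save("side5.png",im,(150,60,400,270),3.2)
E
```

```text
[ 29.62210768  -0.53530505 -16.3946959 ] [-198.60633436    0.91474907  151.45645254] [-196.67779581    1.          149.68400294] [-3.01240485  0.          1.45515742]
0.45 14.8667 [-23.9  -1.2   8.3] [-0.8  0.   0.4] [-198.9    0.9  149.8] 0.08814349690276922
0.6 15.3083 [-7.1 -1.1  1.9] [-2.3  0.   1.4] [-186.2    1.   173.7] 0.0867974146024453
0.75 15.75 [ 7.  -0.3 -7.7] [-2.6  0.   1.7] [-170.     1.1  193.5] 0.08555990627973466
0.9 16.1917 [ 2.4 -0.9 -5.5] [-2.1  0.   1.1] [-150.2    0.9  211.2] 0.08275067059149155
1.05 16.6333 [-6.  -2.   9.1] [-1.9  0.   0.7] [-128.3    0.8  226.8] 0.08637118489894914
1.2 17.075 [-1.3 -5.3 -2.2] [-2.2  0.   1.5] [-105.5    0.8  237.3] 0.08727849031425285
```

View pics/side5.png

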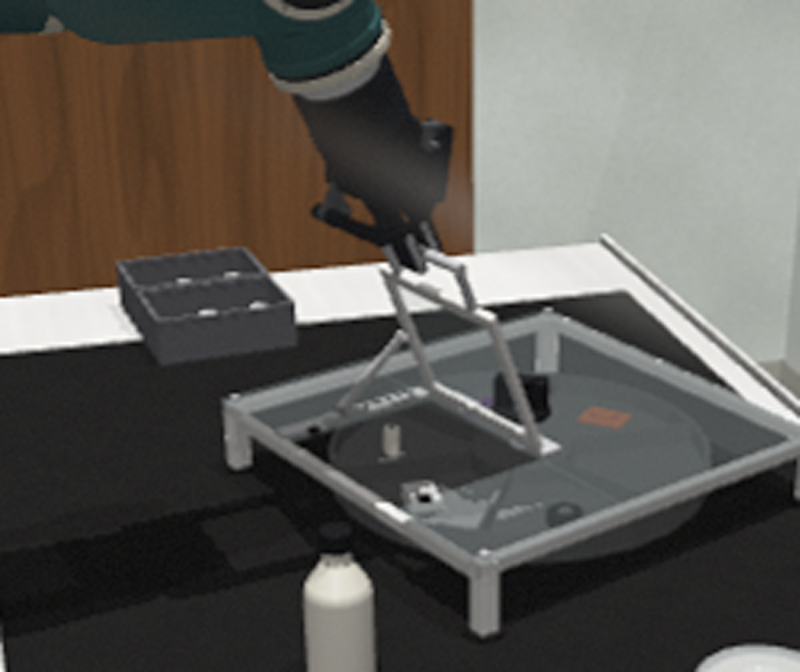

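```bash
python3 - <<'E'
from station import *
from h import *
corr=np.load("corr.npy")
for th in (1.3,1.4,1.44,1.488):
    f=RS.inv().apply(env.sense()["wrist_force"]); rad=np.array([-np.cos(th),0,np.sin(th)])
    corr=corr+rad*(f@rad)/20*.8; 
    env.move_straight(W(B(th)+14*zg+corr),velocity=60)
    s=env.sense();f=RS.inv().apply(s["wrist_force"]);p=RS.inv().apply(s["eef_pos"]-O)
    q=p-14*zg; print(round(th,2),s["t"],f.round(1),corr.round(1),q.round(1),np.arctan2(q[2]-74,-40-q[0]))
    if np.linalg.norm(f)>50: break
np.save("corr.npy",corr)
env.hold(0.3)
im=grab_frame("side");save("side6.png",im,(200,110,400,260),4)
print(env.sense()["wrist_force"])
E
```

```text
1.3 17.5667 [-1.4 -4.2  3.6] [-2.2  0.   1.4] [-88.8   0.8 243.6] 1.2907555681023444
1.4 18.0083 [-4.4 -4.7  4.5] [-2.2  0.   1.5] [-72.    0.8 247.6] 1.3883134634368555
1.44 18.275 [ 0.  -4.3 -0.7] [-2.2  0.   1.7] [-65.2   1.  248.1] 1.4270519761494134
1.49 18.5667 [-0.7 -4.7  0.5] [-2.2  0.   1.7] [-56.8   1.  249. ] 1.4751971796143342
[-0.09949897 -4.27273414 -0.24549307]
```

View pics/side6.png

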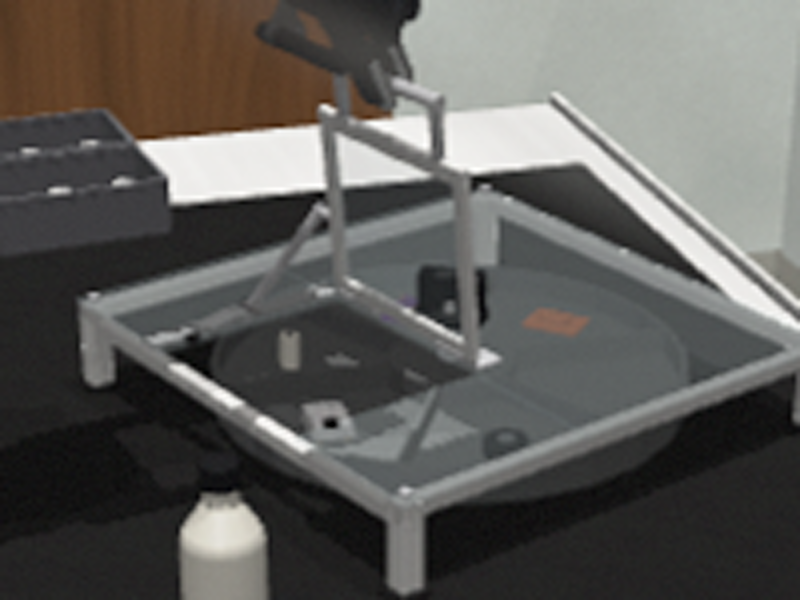

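```bash
python3 - <<'E'
from station import *
from h import *
corr=np.load("corr.npy")
for th in (1.455,1.43,1.405,1.38,1.365):
    r=env.move_straight(W(B(th)+14*zg+corr),velocity=30)
    s=env.sense();f=RS.inv().apply(s["wrist_force"]);q=RS.inv().apply(s["eef_pos"]-O)-14*zg
    print(th,s["t"],f.round(1),np.arctan2(q[2]-74,-40-q[0]))
    if f[0]>8: break
im=grab_frame("side");save("side7.png",im,(200,110,400,260),4)
E
```

```text
1.455 19.2583 [-0.6 -4.6  0. ] 1.4398803595091803
1.43 19.55 [-0.9 -4.7 -1. ] 1.4150310101298698
1.405 19.8417 [ 0.9 -5.8 -1.8] 1.390949300727767
1.38 20.1333 [12.  -6.2 -5.9] 1.3704633793389203
```

View pics/side7.png

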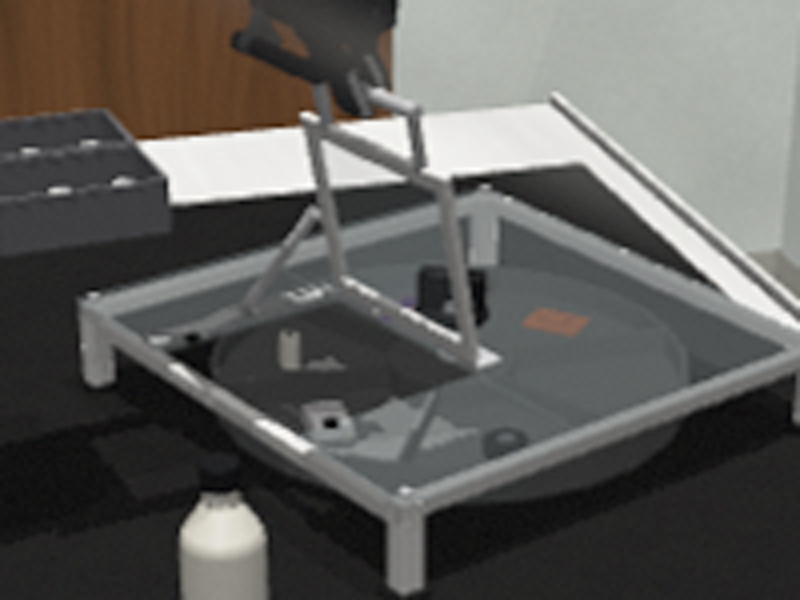

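```bash
python3 - <<'E'
from station import *
from h import *
corr=np.load("corr.npy")
jaws.grip(0.32)
s=env.sense();print(s["wrist_force"].round(1))
env.move_straight(W(B(1.38)-70*zg+corr),velocity=100)
env.move_straight(W(B(1.38)-70*zg+corr+[-90,0,60]),velocity=150)
s=env.sense();im=grab_frame("side");save("side8.png",im,(150,60,400,270),3.2)
print(s["t"],s["eef_pos"],s["joint_positions"].round(2),s["wrist_force"])
save("w4.png",grab_frame("wrist"));np.save("s4.npy",s,allow_pickle=True)
save("top4.png",grab_frame("top"),(120,110,350,340),2.6)
E
```

```text
[ 0.8 -0.8  0.9]
22.375 [465.704318   118.87755251 369.0980655 ] [ 0.14 -0.59  1.85  0.09  1.46 -0.21] [ 0.65910284 -0.05274307  0.16024494]
```

View pics/side8.png

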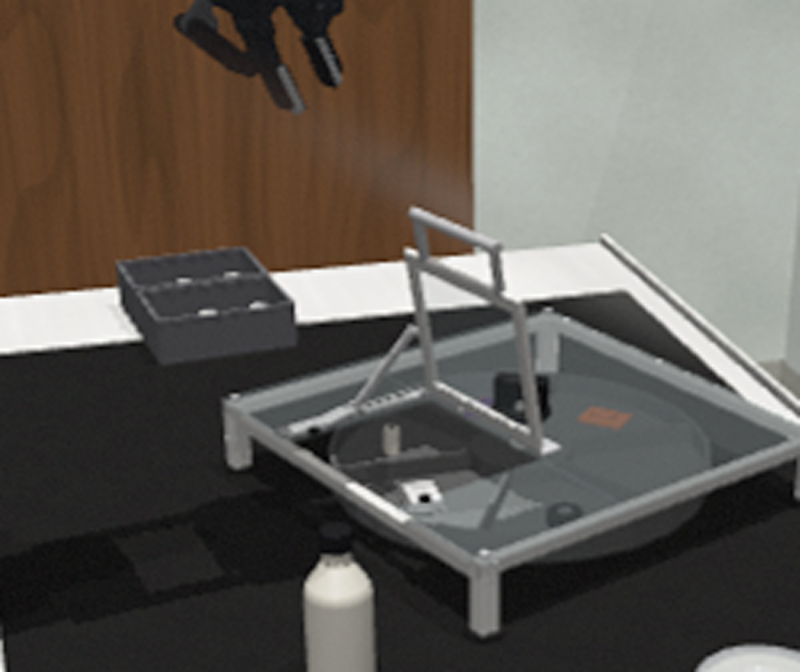

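View pics/w4.png

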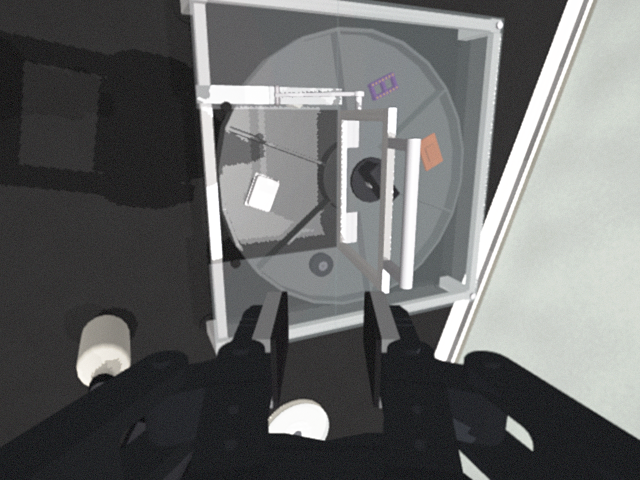

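View pics/top4.png

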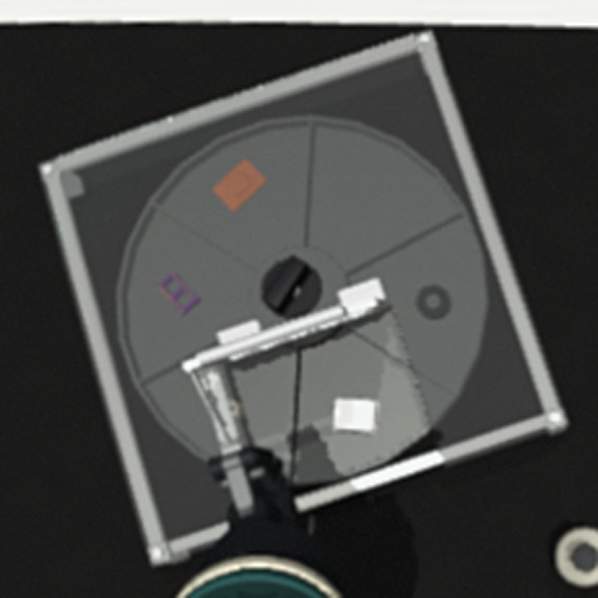

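The flap stands on its stay, with the stay's foot behind the catch and the gripper clear of it. In the wrist view the can is at about (262,190). Next I measure it and check that the grasp is reachable.

```bash
cat >> h.py <<'E'
def tilted(lean,tau,flip=0):
    L=np.array([np.cos(np.radians(lean)),np.sin(np.radians(lean)),0]);t=np.radians(tau);k=np.array([0,0,1.])
    z=-np.cos(t)*k-np.sin(t)*L; x=np.cos(t)*L-np.sin(t)*k
    if flip: x=-x
    return qR(R.from_matrix(np.c_[x,np.cross(z,x),z])),z
E
python3 - <<'E'
from station import *
from h import *
s=np.load("s4.npy",allow_pickle=True).item();cp=camera_params("wrist");tp=camera_params("top")
def rect(im,roi,thr):
    g=cv2.cvtColor(im,cv2.COLOR_BGR2GRAY)[roi[1]:roi[3],roi[0]:roi[2]]
    n,l,st,c=cv2.connectedComponentsWithStats((g>thr).astype(np.uint8));i=1+st[1:,4].argmax()
    return cv2.boxPoints(cv2.minAreaRect(np.argwhere(l==i)[:,::-1].astype(np.float32)))
b1=rect(cv2.imread("pics/w4.png"),(238,165,288,220),225)+[238,165]
b2=(rect(cv2.imread("pics/top4.png"),(325,385,387,445),200)+[325,385])/2.6+[120-.3,110-.3]
for b,c,ss in ((b1,cp,s),(b2,tp,None)):
    P=[onz(c,x,33,ss) for x in b];print(b.round(0).tolist(),(sum(P)/4).round(1))
    for k in range(4):
        d=P[(k+1)%4]-P[k];print(np.linalg.norm(d).round(1),np.degrees(np.arctan2(d[1],d[0])).round(1))
for flip in (0,1):
    for pos,ln in (([544,134.5,26],177.4),([544,134.5,160],177.4),([493.6,-403.6,13],170.5),([493.6,-403.6,150],170.5)):
        q,z=tilted(ln,18,flip);r=solver.inverse_kinematics(pos,q);print(flip,None if r is None else r.round(2))
E
```

```text
[[244.0, 204.0], [259.0, 173.0], [281.0, 184.0], [267.0, 214.0]] [544.1 133.1  33. ]
37.9 82.2
29.8 -6.7
39.0 -97.6
29.9 171.2
[[248.0, 274.0], [249.0, 263.0], [264.0, 264.0], [263.0, 275.0]] [543.  131.9  33. ]
26.4 0.0
34.7 -91.1
26.3 179.8
34.6 89.0
0 [ 0.24 -0.18  2.1  -0.11  0.92 -1.23]
0 [ 0.24 -0.3   1.97 -0.1   1.17 -1.26]
0 [-0.81  0.04  1.92  0.23  0.94 -2.33]
0 [-0.81 -0.09  1.8   0.2   1.18 -2.27]
1 [ 0.24 -0.18  2.1  -0.11  0.92  1.91]
1 [ 0.24 -0.3   1.97 -0.1   1.17  1.88]
1 [-0.81  0.04  1.92  0.23  0.94  0.81]
1 [-0.81 -0.09  1.8   0.2   1.18  0.87]
```

```bash
python3 - <<'E'
from station import *
from h import *
q,z=tilted(177.5,18,0)
c=np.array([543.8,133.5,26.])
env.reach(c-130*z,q); jaws.grip(0.66)
s=env.sense();im=grab_frame("wrist");save("w5.png",im);np.save("s5.npy",s,allow_pickle=True);print(s["t"],s["eef_pos"],s["wrist_force"].round(1))
E
```

```text
23.8833 [503.7613334  135.16532798 150.037219  ] [-0.5  1.   0.1]
```

View pics/w5.png

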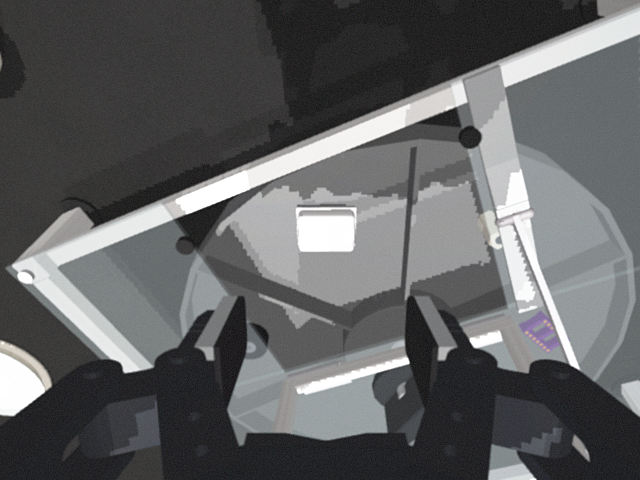

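```bash
python3 - <<'E'
from station import *
from h import *
s=np.load("s5.npy",allow_pickle=True).item();cp=camera_params("wrist")
P=[onz(cp,x,34,s) for x in ((298,212),(355,213),(355,251),(298,250))];print(np.round(P,1),(sum(P)/4).round(1))
print(np.round([onz(cp,x,23.5,s) for x in ((296,206),(355,207))],1))
im=cv2.cvtColor(cv2.imread("pics/w5.png"),cv2.COLOR_BGR2RGB);save("w5z.png",im,(260,180,400,280),5.5)
E
```

```text
[[528.2 117.3  34. ]
 [530.6 153.   34. ]
 [559.9 152.8  34. ]
 [557.3 115.   34. ]] [544.  134.5  34. ]
[[529.8 115.4  23.5]
 [532.3 153.6  23.5]]
```

View pics/w5z.png

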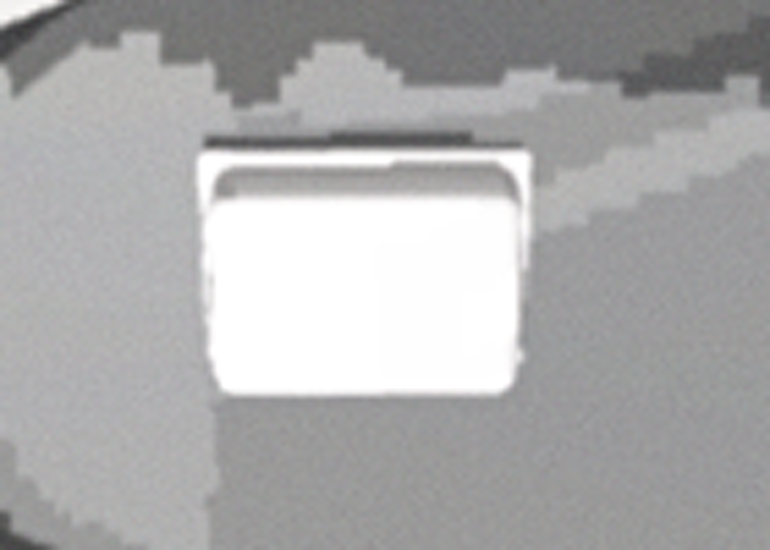

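```bash
python3 - <<'E'
from station import *
from h import *
q,z=tilted(177,18,0)
c=np.array([545,134.5,26.])
env.move_straight(c-40*z,rot=q,velocity=120)
r=env.move_straight(c,velocity=50,threshold=5)
s=env.sense();print(r,s["t"],s["eef_pos"],s["wrist_force"].round(1))
if not r:
    jaws.grip(0.0);s=env.sense();print(s["opening"],s["opening"]*85,s["eef_pos"],s["wrist_force"].round(1))
im=grab_frame("side");save("side9.png",im,(200,110,400,260),4)
save("w6.png",grab_frame("wrist"))
E
```

```text
False 25.7833 [545.1266455  134.55029712  26.2785053 ] [-0.8 -0.6  0.1]
0.3998223900189214 33.98490315160832 [545.19792653 134.55488007  26.53637577] [-2.9  0.1  5.5]
```

View pics/side9.png

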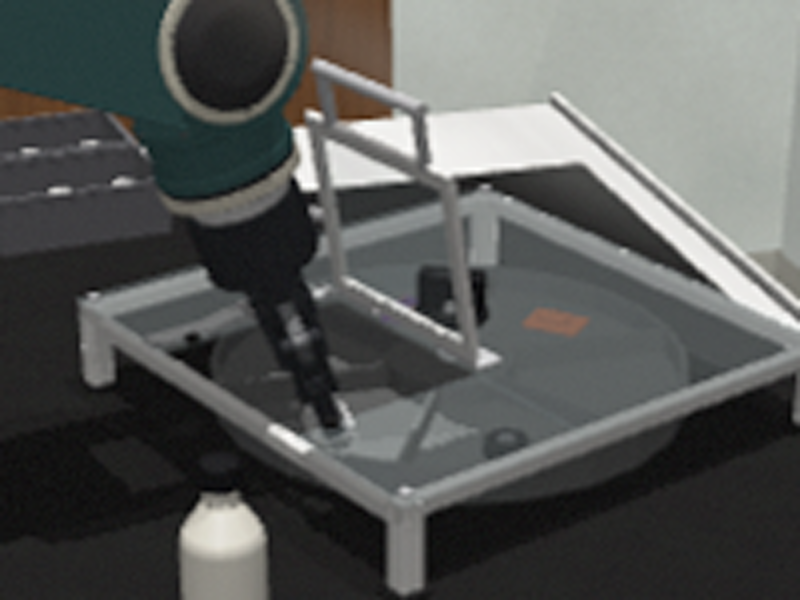

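View pics/w6.png

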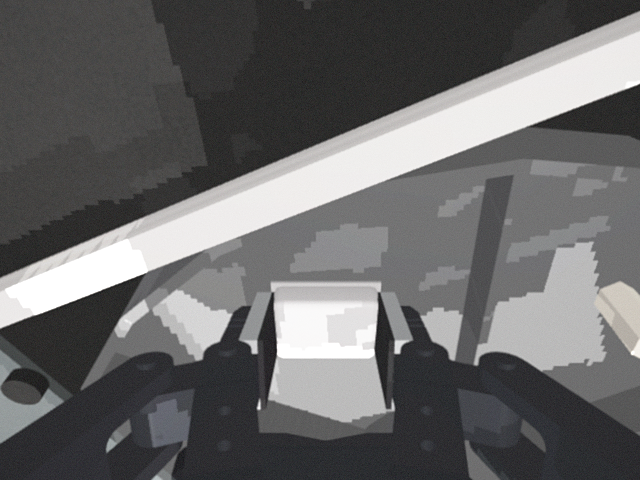

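```bash
python3 - <<'E'
from station import *
from h import *
q,z=tilted(177,18,0)
p=env.sense()["eef_pos"]
env.move_straight(p+[0,0,15],velocity=60)
save("w7.png",grab_frame("wrist"));s=env.sense();print(s["opening"],s["wrist_force"].round(2))
env.move_straight(p-130*z,velocity=150)
env.move_straight(p-130*z+[0,0,80],velocity=180)
q2,z2=tilted(170.5,18,0)
env.reach([493.6,-403.6,200],q2)
s=env.sense();print(s["t"],s["opening"],s["wrist_force"].round(2),s["eef_pos"])
save("w8.png",grab_frame("wrist"));save("side10.png",grab_frame("side"));np.save("s8.npy",s,allow_pickle=True)
E
```

```text
0.3960435674560426 [-0.35 -0.81 -0.81]
30.125 0.4013040279209636 [0.21 0.38 0.17] [ 494.08414504 -402.82393205  200.1288626 ]
```

View pics/w8.png

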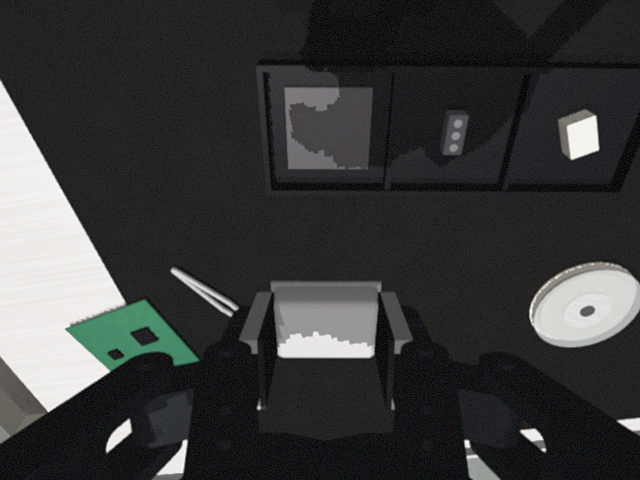

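View pics/side10.png

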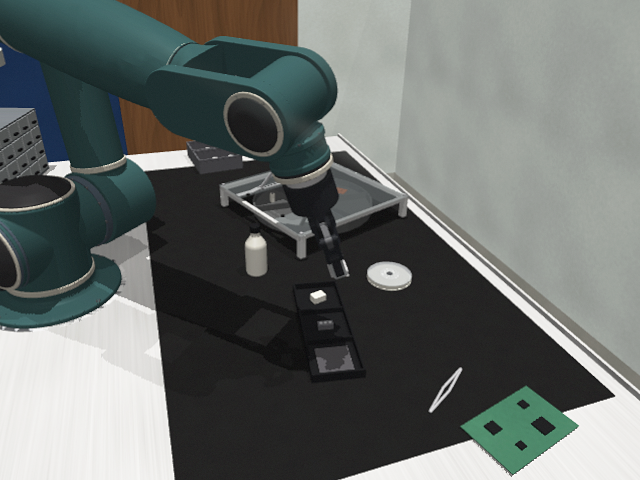

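```bash
python3 - <<'E'
from station import *
from h import *
s=np.load("s8.npy",allow_pickle=True).item();cp=camera_params("wrist")
P=[onz(cp,x,7,s) for x in ((285,87),(373,87),(371,169),(288,170))];c=sum(P)/4;print(np.round(P,1),c.round(1))
for i in range(4): print(np.linalg.norm(P[(i+1)%4]-P[i]).round(1))
E
```

```text
[[ 458.5 -425.4    7. ]
 [ 468.7 -364.4    7. ]
 [ 530.9 -372.5    7. ]
 [ 521.1 -436.8    7. ]] [ 494.8 -399.7    7. ]
61.9
62.8
65.1
63.6
```

```bash
python3 - <<'E'
from station import *
from h import *
env.move_straight([494.2,-401.5,40],velocity=120); env.hold(.15)
r=env.move_straight([494.2,-401.5,11.5],velocity=20,threshold=4)
s=env.sense();print(r,s["t"],s["eef_pos"],s["wrist_force"].round(2))
save("w9.png",grab_frame("wrist"));save("side11.png",grab_frame("side"),(270,260,410,390),5)
E
```

```text
True 33.0583 [ 494.23424342 -401.5227532    13.54739182] [-2.26  1.    5.33]
```

View pics/side11.png

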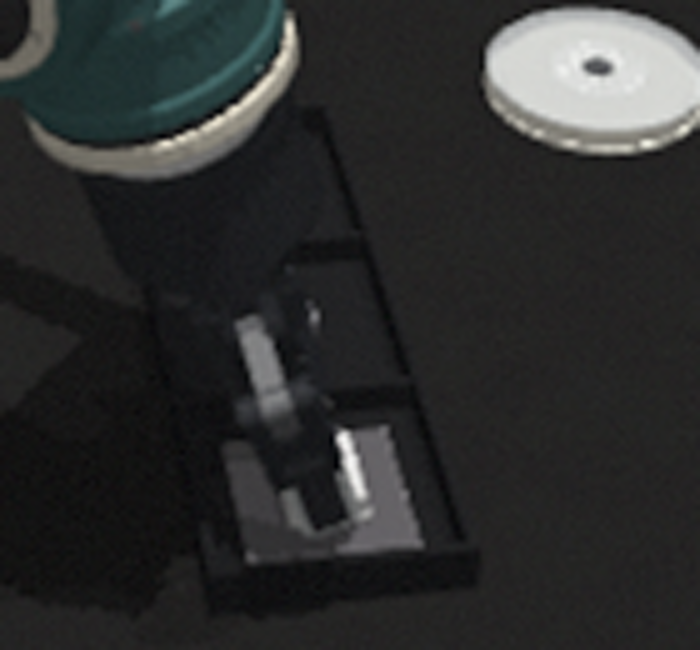

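View pics/w9.png

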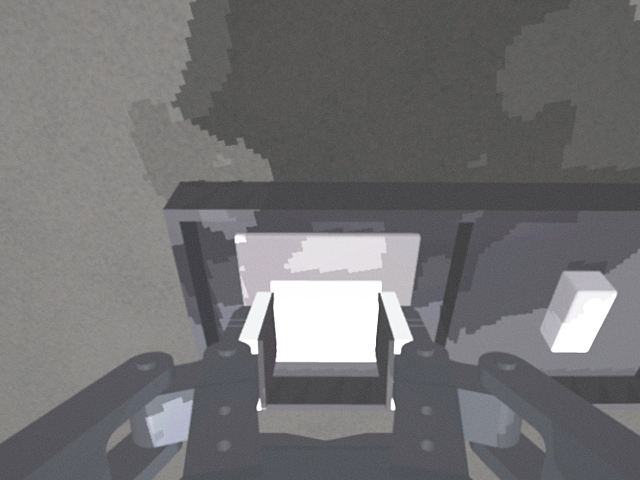

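```bash
python3 - <<'E'
from station import *
from h import *
jaws.grip(0.56);env.hold(.2)
q2,z2=tilted(170.5,18,0)
s=env.sense();print(s["opening"],s["wrist_force"].round(2))
p=s["eef_pos"]
env.move_straight(p-30*z2,velocity=40)
env.move_straight(p-150*z2+[0,0,60],velocity=150)
s=env.sense();print(s["t"],s["eef_pos"],s["wrist_force"])
save("w10.png",grab_frame("wrist"));np.save("s10.npy",s,allow_pickle=True)
j=s["joint_positions"].copy()
env.goto_joints([0.0-.25,-.6,1.9,0,1.5,-1.2])
s=env.sense();print(s["t"],s["eef_pos"])
im=grab_frame("top");save("top10.png",im);save("side12.png",grab_frame("side"))
E
```

```text
0.5575740890234239 [ 1.08 -0.15 -0.22]
35.875 [ 448.05001356 -393.22942862  214.24897389] [-0.53219921 -0.09897832 -0.41639014]
37.1667 [449.1862895  -88.78154574 330.92536955]
```

View pics/w10.png

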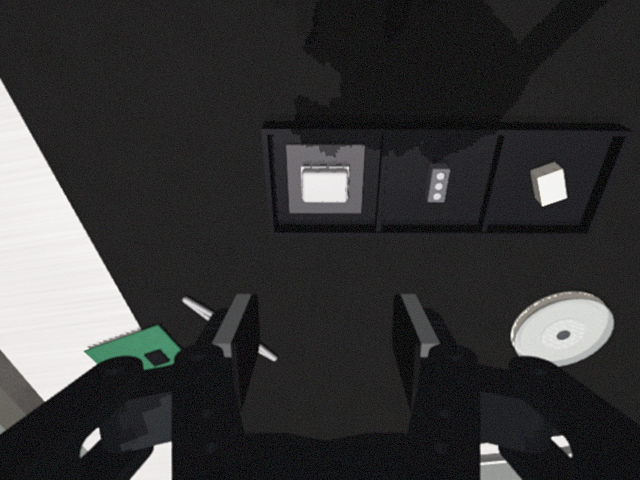

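View pics/top10.png

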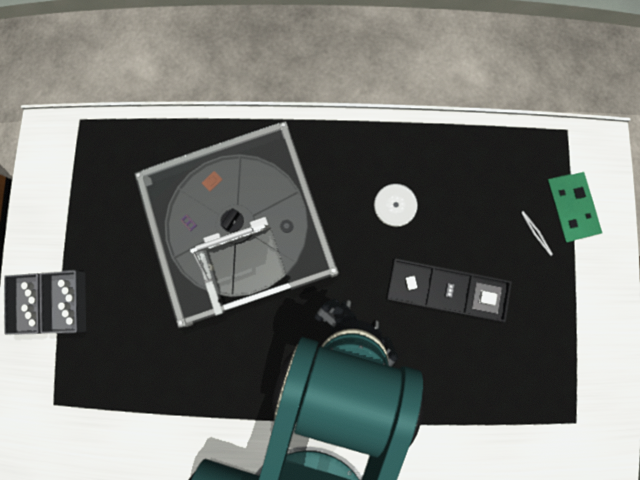

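View pics/side12.png

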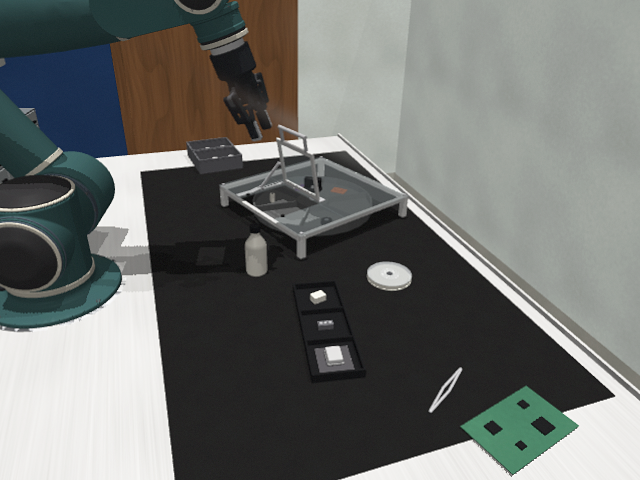

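The can lies upright near the middle of the pad: in the top view the can is at (489,297) and the pad at (487,297). The flap is standing, and the bottle, reel, relay and terminal look unmoved. I'll hand it in now.

```bash
python3 - <<'E'
from station import *
from h import *
s=np.load("s10.npy",allow_pickle=True).item();cp=camera_params("wrist")
f=lambda pts,z:sum(onz(cp,x,z,s) for x in pts)/4
print(f(((287,145),(365,145),(362,214),(290,213)),7).round(1), f(((302,172),(350,172),(349,202),(303,202)),21).round(1))
env.job_done();print(env.sense()["t"])
E
```

```text
[ 495.6 -400.2    7. ] [ 494.4 -400.    21. ]
the job is handed in; nothing more can be done
the job is handed in; nothing more can be done
```

I handed the job in at about 37 s, well inside the 72 s limit. The oscillator can is on the pad in the free tray pocket, and the flap is standing on its stay. No verdict is reported, so these are my own checks.

**What I did**
- **Carousel:** I turned it about 125° by the knob with the flap down. The can came to about (-115, -12) mm in the station frame, inside the limits.
- **Flap:** I lifted it by its bar to about 1.475 rad, then eased it back. It met resistance near 1.39 rad, so the stay was holding, and I let go there.
- **Can:** I gripped it by its ends with the tool tilted 18° and lowered it onto the pad. It touched at 13.5 mm tool height, as predicted. I released it and backed off.

**Last checks**
- **Can:** it looks flat, and in the wrist view its middle is about 1 mm from the pad's. The top view gives about 4 mm. The limit is 18 mm.
- **Flap:** it is still standing in the final side view.
- **Other parts:** relay, terminal, bottle and reel look unmoved. Spreader, socket and buzzer show in their wells from above. I saw the standoff only in the side view.

**What disagreed**
- **Flap arc:** the planned arc was off by a few millimetres, so the wrist force reached about 46 N (limit 120 N) early in the lift. I corrected it from the force readings.
- **Script error:** a printing error stopped one script during the lift, and I carried on from where the arm stood.
- **Pad position:** two measurements of the pad differed by about 4 mm, so I placed the can at roughly their average.

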